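# Pin the drone test nest, try its cover latch and hold the cover open

### The arm

A 6-joint arm with a two-finger parallel gripper is mounted at the origin on the work surface. World frame = base frame: x ahead of the robot, y to its left, z up, the work surface at z = 0. Lengths are in m, angles in rad, forces in N, time in s.
With the tool pointing down it reaches from about 0.325 to 0.775 m from the base axis. Payload 5.5 kg.
Tool frame: the origin (TCP) lies between the finger pads; the fingertips stand 19 mm ahead of it and the grasp point (between the pads) is the TCP (tcp_to_tips is the distance from the TCP to the fingertips, in m); z points along the fingers, y is the direction in which the jaws open and shut (so a half turn about z gives the same grasp; the last joint's range is limited). The gripper opens to 85 mm and grips with 20 to 120 N. Pads are 22 mm wide; open, the fingers measure 114 mm over their backs; the gripper's body (76 mm by 85 mm) begins 54 mm behind the grasp point. The pads swing forward as they close: fully open they stand 13 mm farther back than shut.
Start: joints at [-1.234, 0.091, 1.231, -0, 1.82, -0.057], TCP at [0.23, -0.554, 0.25] pointing down, gripper open.
Joint ranges: [-2.87, 2.87], [-0.86, 2.18], [0.17, 2.46], [-1.51, 4.65], [0.06, 2.69], [-2.65, 2.65]. Speed limits (rad/s): [2.57, 2.57, 3.01, 3.14, 3.14, 3.14].

### API

Orientations are given as [roll, pitch, yaw] about the fixed x, y, z axes, in that order (R = Rz(yaw) Ry(pitch) Rx(roll)).
In Python, from rig import get_state, capture, finish_job, tcp_to_tips gives the robot as it stands.
- The arm moves only by the shell command python3 -m crank 'ROWS' [FORCE]. ROWS is JSON, a list of rows, each an object with "rotation": the turn, a rotation vector about the world's x, y, z in rad, a list of three; "slide": the shift along the world's x, y, z in cm, a list of three; "hand": the gripper command: -1 is fully open, 1 is shut, values between are in proportion. A call has exactly 8 rows; each row shifts and turns the pose as measured when the row begins; what a row does not reach is not made up. A row lasts 1/8 s, in which the tool goes at most 62.5 mm and 10.7 degrees, less where a joint would pass 70% of its speed; a pose out of reach is approached as far as the arm can. A call is refused whole if a number of a shift passes 6.25 or a number of a turn 0.188, either way. A call with a gripper value outside its range is refused whole. The fingers move at their own pace and stop on an object; FORCE is the grip in N (left out, the last holds). Time passes only in rows, so rows that do not move let the fingers close, or fill a call up. It gives the time, the measured TCP pose, the force and the opening at its end, in the units of the state.
- get_state(): the state, without advancing time (a new reading comes with each control period).
- capture(name): name is "side" or "top"; returns a dict with "color" (384x512x3 uint8, red, green, blue), "vfov" (degrees; the focal length in pixels is half the picture's height over the tangent of half this angle, whatever the lens; pixels are square), "cx", "cy" (the principal point, pixels), "k1" (the pictures are not rectified: a ray, as slopes to the right and down, at radius r is drawn at 1 + k1 r^2 times it, then the intrinsics apply), "extrinsics" (4x4, takes a point from camera to world coordinates). Camera axes: x right, y up, looking along -z (the intrinsics and any distortion apply to the point x, -y, -z); pixel columns grow to the right and rows downward; lengths in m; the calibration is good to about 2 mm. A picture is of the moment at which its call begins. There is no depth.
- finish_job(): hands the job in, once; it reports no verdict.
The state is a dict: "time": time; "joint_pos": joint angles; "qd": joint speeds; "tau": joint torques, N m; "tool_pos": TCP position; "eef_rot": TCP orientation; "ft_force": force on the tool from outside, world axes, zero at the start; "wrist_torque": the same for the moment, N m; "gripper_width": finger opening in m.
Only numpy, scipy, OpenCV 4.12 (cv2) and the standard library are available. Lean on these libraries where they do the work, as an engineer would, in place of code of your own. Each camera call takes 0.05 s, during which the arm holds its last target. There are 200 camera calls.

### The job

Put the loose lock pin (the one with the tall round head) from the rack all the way down through the fork and tongue at the side of the drone test nest, and leave it there. Then tug the cover's latch gently upwards to learn whether it is caught, before sliding it at all: if the cover does not come up, slide the latch fully back towards the hinge to release it. Swing the cover up to about 60 degrees and finish while still holding it there with the gripper, because it falls shut by itself; leave the other things on the bench where they are.

Things in the scene. Friction and masses are not known exactly. Their poses are not given: they have to be found in the camera images.
- pin: Loose steel lock pin standing upright in one of the two holes of the rack. Shank 10 mm diameter, 34 mm long with a chamfered foot; above it a plain cylindrical head 18 mm diameter, 35 mm tall (69 mm over all). Mass 60 to 130 g. Origin: centre of the foot's underside; z runs up the shank to the head.
- rack: Fixed grey plastic block, 130 x 50 x 30 mm (x, y, z), with two 12 mm holes, 24 mm deep, at x = -32 and +32 mm of its own frame, y = 0. The pin stands in one, the plug in the other (which is which varies). Pin and plug stand on the hole's bottom, 6 mm above the bench. Origin: centre of its underside.
- nest: Fixed drone test nest on the bench: grey tray 200 x 220 x 63 mm (x, y, z) with a drone inside. Its x axis points away from the robot, from the cover's hinge (x = -100 mm) to the keeper (x = +106 mm); z up. The fork and tongue stand out on its -y side. Origin: centre of the tray's underside.
- pin_hole (a point): Mouth (centre, top face) of the vertical 12 mm hole at (0, -150, 40) mm of the nest's frame; axes as the nest's. The hole goes 40 mm down to the bench through a steel fork (50 x 50 mm from above, 40 mm tall) and the tray's aluminium tongue between its two plates. The pin is home when its head rests on the fork, its foot then 34 mm below this point.
- lid: Cover: aluminium and clear panels, 200 x 220 x 8 mm. Origin: on the hinge, the robot's side, (-100, 0, 64) mm of the nest's frame, in its underside; x from hinge to free edge, y the hinge axis, z normal. Shut, its axes are the nest's; the +x edge opens upwards, 80 degrees. Weighs 0.42 kg with latch (3 N lifts it at the knob, to 8 N if the gripper does not turn with it); falls shut when let go.
- latch_knob (a point): Point in the knob of the slide latch on the cover, 12 mm below the knob's top; the knob is also the cover's handle. Dark upright block 16 x 14 x 36 mm (x, y, z) on a flat steel bolt 16 mm wide, 8 mm thick, lying along the cover's x. This point: 40 mm above the cover's underside, 24 mm above the bolt; cover x = 150 mm fully forward, 120 mm fully back. Axes as the cover's.
- latch: The slide latch (knob and bolt) as a whole; origin under the knob. Slides 30 mm on the cover, towards the hinge to release, against about 2 N friction, and stays where left; starts 0 to 16 mm back. Whether the bolt's end is under the keeper's roof is hard to see: if it is, the cover rises only about 1 mm at the knob and stops hard. Fully back, it is always free.
- keeper: Fixed steel keeper on the far wall of the nest: a hood 32 x 36 mm seen from above, top 88 mm above the bench, open to the cover, that catches the bolt's end. Origin at (106, 0, 0) mm of the nest's frame, on the bench level.
- plug: Bystander: stubby steel plug in the rack's other hole, shank 10 mm x 26 mm, flat head 26 mm diameter x 12 mm. Origin under its foot. Leave it.
- drone: Bystander: black quadcopter with yellow propellers, about 230 mm across, 40 mm tall.
- gamepad: Bystander: black hand controller, 80 x 160 x 50 mm.
- bottle: Bystander: white plastic bottle, 60 mm diameter, 150 mm tall.
- tape: Bystander: roll of paper tape, 90 mm diameter, 20 mm tall, lying flat.
- battery: Bystander: silvery battery pack 55 x 30 x 14 mm, far right of the rack.
- battery2: Bystander: another such battery pack, nearer to the robot.
- screwdriver: Bystander: screwdriver lying left of the nest.

How it is judged:
By the outcome, as a careful person would: the job done as asked, in the order asked, and still so for the second after the job is handed in, while the arm keeps its last pose, push and grip.
It also fails if it takes over 51 s, if anything falls off the work surface, if the arm or the gripper's body presses on something with over 40 N, if the wrist force passes 120 N, or if a joint passes its speed limit or range.

## Working session

There is one attempt and no reset: what is moved stays moved. The work goes in short steps, Python scripts to look and compute and a shell command to move; the robot and the scene stay as the last step left them, time stands still between calls to the robot, and variables do not carry over. Pictures are saved under pics/ and viewed, about 8 in all and at most 12, crops included, and the job is handed in when it is done.

```bash
mkdir -p pics; ls
cat > h.py <<'E'
import numpy as np, cv2
from rig import get_state, capture
def snap(n,f):
    c=capture(n); cv2.imwrite(f'pics/{f}.png',c['color'][...,::-1]); np.savez(f'pics/{f}.npz',**{k:v for k,v in c.items()}); return c
def load(f): return dict(np.load(f'pics/{f}.npz'))
def K(c):
    f=192/np.tan(np.radians(float(c['vfov']))/2); return np.array([[f,0,c['cx']],[0,f,c['cy']],[0,0,1.]]),np.array([c['k1'],0,0,0,0],float)
F=np.diag([1,-1,-1,1.])
def proj(c,P):
    k,d=K(c); M=np.linalg.inv(c['extrinsics']@F); return cv2.projectPoints(np.atleast_2d(P).astype(float),cv2.Rodrigues(M[:3,:3])[0],M[:3,3],k,d)[0][:,0]
def ray(c,uv):
    k,d=K(c); p=cv2.undistortPoints(np.array(uv,float).reshape(-1,1,2),k,d)[:,0]; T=c['extrinsics']@F
    return T[:3,3],np.c_[p,np.ones(len(p))]@T[:3,:3].T
def at_z(c,uv,z):
    o,r=ray(c,uv); return o+r*((z-o[2])/r[:,2])[:,None]
E
python3 - <<'E'
from h import *
for n in('top','side'):
    c=snap(n,n+'0'); print(n,c['vfov'],c['cx'],c['cy'],c['k1'],c['extrinsics'].round(3).tolist())
    cv2.imwrite(f'pics/{n}0b.png',cv2.resize(c['color'][...,::-1],(800,600),interpolation=cv2.INTER_CUBIC))
print(get_state())
E
```

```text
pics
top 55.584952401787156 261.71158165888073 192.33944846059086 -0.03494038514887762 [[-0.022, 0.998, -0.067, 0.481], [-1.0, -0.022, 0.005, -0.077], [0.004, 0.067, 0.998, 1.181], [0.0, 0.0, 0.0, 1.0]]
side 53.48789633832105 253.4182313957778 190.70395933784067 0.019303222410518156 [[0.863, 0.396, -0.314, 0.122], [-0.506, 0.657, -0.56, -0.84], [-0.015, 0.642, 0.767, 1.181], [0.0, 0.0, 0.0, 1.0]]
{'time': 0.1, 'joint_pos': array([-1.23367828e+00,  9.17990668e-02,  1.23179363e+00, -3.05011084e-06,
        1.81981132e+00, -5.67179168e-02]), 'qd': array([-2.81104219e-04, -1.35267068e-03, -2.36731440e-03, -7.37394527e-05,
       -1.48956748e-04, -2.33855583e-03]), 'tau': array([ 2.43714901e-03, -4.60216463e+01, -4.19218504e+01, -1.65771289e-04,
        1.06455470e-02,  1.67278961e-05]), 'tool_pos': array([ 0.2301517 , -0.55385474,  0.24923873]), 'eef_rot': array([-3.13978403e+00, -9.97291528e-05,  3.93835129e-01]), 'ft_force': array([-0.42021389,  0.2793373 ,  1.50204056]), 'wrist_torque': array([ 0.04815474, -0.03201339, -0.00113336]), 'gripper_width': 0.08546422449018679}
```

View pics/top0b.png

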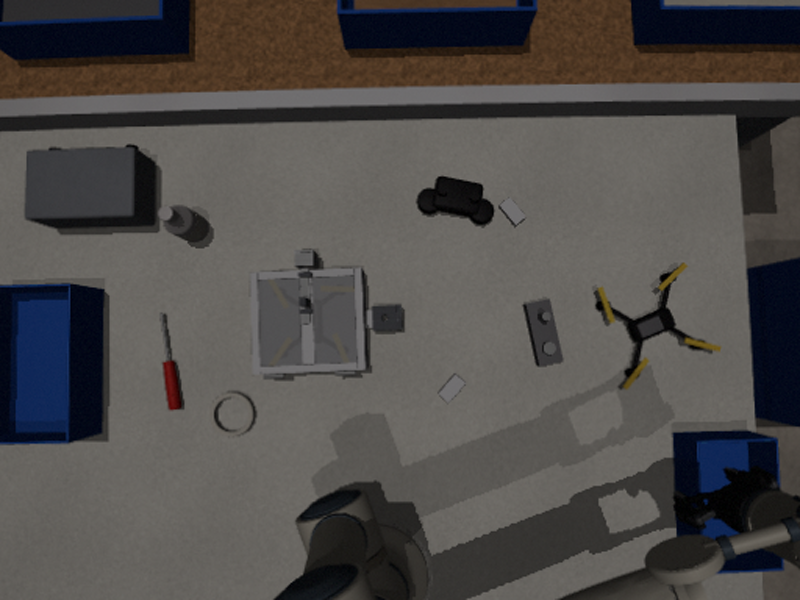

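View pics/side0b.png

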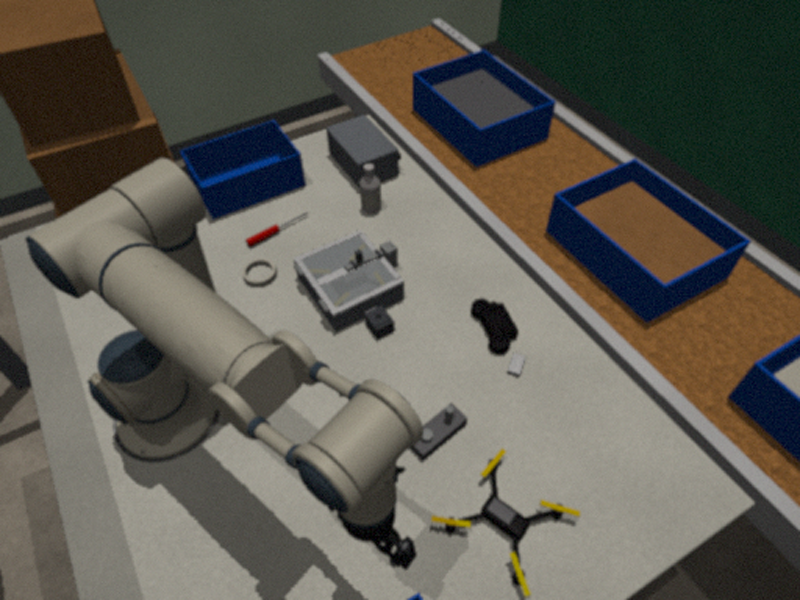

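The top view has the nest at (308,320), the fork at (386,319) and the rack at (543,332). The pin (tall in the side view) is in the rack's far hole, about (545,316), and the plug is at (549,348). I'll zoom in next.

Run:
```python
from h import *
def crop(f,x,y,w,h,s): return cv2.resize(load(f)['color'][y:y+h,x:x+w,::-1],None,fx=s,fy=s,interpolation=cv2.INTER_CUBIC)
# native coords: 512/800=.64
a=crop('top0',155,155,110,90,5); b=crop('top0',330,185,35,55,5)
im=np.zeros((450,740,3),np.uint8); im[:450,:550]=a; im[:275,560:735]=b
im=np.clip(im*1.6,0,255).astype(np.uint8)
cv2.imwrite('pics/z1.png',im)
a=crop('side0',180,140,85,85,6); b=crop('side0',258,250,46,46,6)
im=np.zeros((510,790,3),np.uint8); im[:,:510]=a; im[:276,512:788]=b
cv2.imwrite('pics/z2.png',np.clip(im*1.4,0,255).astype(np.uint8))
```

```text
(no output)
```

View pics/z1.png

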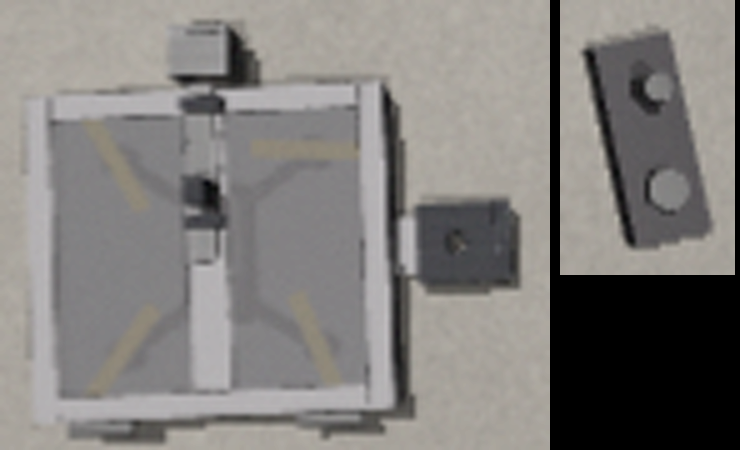

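View pics/z2.png

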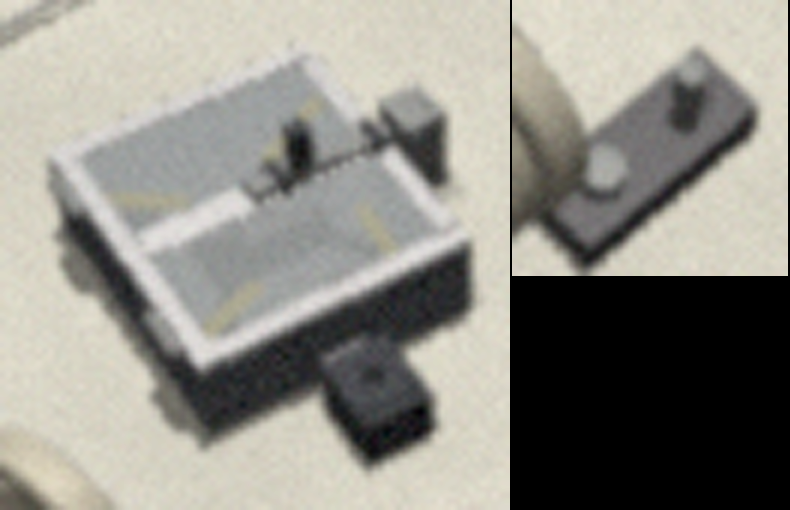

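```bash
cat >> h.py <<'E'
def nat(u,v,x0,y0,s,ox=0): return [x0+(u-ox+.5)/s-.5, y0+(v+.5)/s-.5]
def tri(c1,p1,c2,p2):
    o1,r1=ray(c1,[p1]);o2,r2=ray(c2,[p2]); r1=r1[0];r2=r2[0]
    t=np.linalg.lstsq(np.c_[r1,-r2],o2-o1,rcond=None)[0]; a=o1+t[0]*r1;b=o2+t[1]*r2; return (a+b)/2,np.linalg.norm(a-b)
E
python3 - <<'E'
from h import *
np.set_printoptions(precision=4,suppress=True)
t=load('top0');s=load('side0')
T=lambda u,v,b=0: nat(u,v,330,185,5,560) if b else nat(u,v,155,155,5)
S=lambda u,v,b=0: nat(u,v,258,250,6,512) if b else nat(u,v,180,140,6)
for n,a,b,z in [('hole',T(457,241),S(375,377),.04),('pin',T(657,86,1),S(694,70,1),.075),('plug',T(667,190,1),S(606,165,1),.044),('knob',T(203,190),S(296,124),.116),('keeper',T(200,50),S(413,105),.088)]:
    print(n,*tri(t,a,s,b),at_z(t,[a],z)[0],at_z(s,[b],z)[0])
print('lid corners',at_z(t,[T(27,97),T(383,83),T(397,408),T(35,420)],.072))
print('lid corners side',at_z(s,[S(52,155),S(306,47),S(468,232),S(205,365)],.072))
print('fork corners',at_z(t,[T(417,205),T(516,202),T(517,283),T(418,288)],.04))
print('rack corners',at_z(t,[T(592,45,1),T(668,32,1),T(712,232,1),T(634,245,1)],.03))
E
```

```text
hole [ 0.5254 -0.0325  0.0356] 0.001358148351150479 [ 0.5259 -0.0329  0.04  ] [ 0.5233 -0.0353  0.04  ]
pin [ 0.521  -0.349   0.0713] 0.0005178523504524195 [ 0.5206 -0.348   0.075 ] [ 0.5199 -0.3508  0.075 ]
plug [ 0.4573 -0.3601  0.0425] 0.0015377914275279106 [ 0.4566 -0.3594  0.044 ] [ 0.4575 -0.3611  0.044 ]
knob [0.5535 0.1119 0.1247] 0.0044066058485930665 [0.5561 0.1125 0.116 ] [0.555  0.1207 0.116 ]
keeper [0.6419 0.1184 0.0904] 0.0016411246519351782 [0.643  0.1185 0.088 ] [0.6422 0.1208 0.088 ]
lid corners [[0.6187 0.228  0.072 ]
 [0.6225 0.0093 0.072 ]
 [0.4242 0.0042 0.072 ]
 [0.4216 0.224  0.072 ]]
lid corners side [[0.4188 0.2197 0.072 ]
 [0.6143 0.2233 0.072 ]
 [0.6225 0.0155 0.072 ]
 [0.4262 0.0049 0.072 ]]
fork corners [[ 0.549  -0.0083  0.04  ]
 [ 0.5495 -0.0704  0.04  ]
 [ 0.4988 -0.0699  0.04  ]
 [ 0.497  -0.0079  0.04  ]]
rack corners [[ 0.5491 -0.3186  0.03  ]
 [ 0.5564 -0.3673  0.03  ]
 [ 0.4292 -0.3905  0.03  ]
 [ 0.4222 -0.3407  0.03  ]]
```

The measurements agree with each other: pin (0.5205,-0.349), hole (0.525,-0.034), nest yaw about 0.018, knob about (0.555,0.116). I'll go above the pin.

```bash
python3 -m crank '[{"rotation":[0,0,-0.047],"slide":[3.6,2.5,-1.0],"hand":-1},{"rotation":[0,0,-0.047],"slide":[3.6,2.5,-1.0],"hand":-1},{"rotation":[0,0,-0.047],"slide":[3.6,2.6,-1.2],"hand":-1},{"rotation":[0,0,-0.047],"slide":[3.6,2.6,-1.2],"hand":-1},{"rotation":[0,0,-0.047],"slide":[3.7,2.6,-1.2],"hand":-1},{"rotation":[0,0,-0.047],"slide":[3.7,2.6,-1.2],"hand":-0.5},{"rotation":[0,0,-0.047],"slide":[3.6,2.6,-1.2],"hand":-0.3},{"rotation":[0,0,-0.047],"slide":[3.6,2.5,-1.2],"hand":-0.3}]' 60
```

```text
time: 1.1
tool_pos: [0.5245, -0.343, 0.1504]
eef_rot: [-3.136, 0.004, -0.001]
ft_force: [0.2, -1.3, 1.4]
gripper_width: 0.0557
```

```bash
python3 -m crank '[{"rotation":[-0.005,-0.004,0.019],"slide":[-0.4,-0.6,-1.5],"hand":-0.3},{"rotation":[0,0,0],"slide":[0,0,-2],"hand":-0.3},{"rotation":[0,0,0],"slide":[0,0,-2],"hand":-0.3},{"rotation":[0,0,0],"slide":[0,0,-1.5],"hand":-0.3},{"rotation":[0,0,0],"slide":[0,0,-1],"hand":-0.3},{"rotation":[0,0,0],"slide":[0,0,-0.5],"hand":-0.3},{"rotation":[0,0,0],"slide":[0,0,0],"hand":-0.3},{"rotation":[0,0,0],"slide":[0,0,0],"hand":-0.3}]'
python3 - <<'E'
from h import *
c=snap('top','t1');d=snap('side','s1')
a=cv2.resize(c['color'][180:250,310:380,::-1],None,fx=5.5,fy=5.5,interpolation=2);b=cv2.resize(d['color'][225:295,250:320,::-1],None,fx=5.5,fy=5.5,interpolation=2)
cv2.imwrite('pics/z3.png',np.clip(np.hstack([a,b])*1.4,0,255))
print(get_state()['tool_pos'],get_state()['eef_rot'])
E
```

```text
time: 2.1
tool_pos: [0.5193, -0.3486, 0.0579]
eef_rot: [-3.139, 0.003, 0.019]
ft_force: [0.6, -0.1, 0.0]
gripper_width: 0.0558
[ 0.51930389 -0.34859031  0.05790832] [-3.13851914e+00  2.82463068e-03  1.87109735e-02][ WARN:0@3.391] global loadsave.cpp:1063 imwrite_ Unsupported depth image for selected encoder is fallbacked to CV_8U.
```

View pics/z3.png

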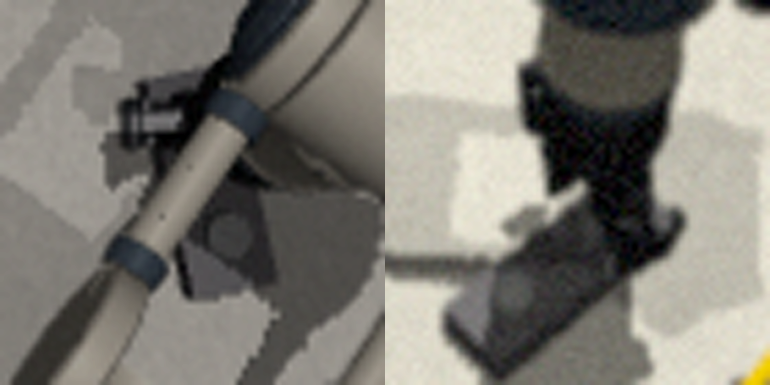

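The arm hides the pin, but the gripper is over the rack's far end as it should be. I'll rise about 4 mm and close.

```bash
python3 -m crank '[{"rotation":[-0.003,-0.003,0],"slide":[0.12,-0.03,0.4],"hand":-0.3},{"rotation":[0,0,0],"slide":[0,0,0],"hand":1},{"rotation":[0,0,0],"slide":[0,0,0],"hand":1},{"rotation":[0,0,0],"slide":[0,0,0],"hand":1},{"rotation":[0,0,0],"slide":[0,0,0],"hand":1},{"rotation":[0,0,0],"slide":[0,0,0],"hand":1},{"rotation":[0,0,0],"slide":[0,0,0],"hand":1},{"rotation":[0,0,0],"slide":[0,0,0],"hand":1}]' 60
```

```text
time: 3.2
tool_pos: [0.5212, -0.3491, 0.0637]
eef_rot: [3.14, -0.002, 0.019]
ft_force: [0.4, -0.5, 1.1]
gripper_width: 0.016
```

```bash
python3 -m crank '[{"rotation":[0,0,0],"slide":[0,0,0.5],"hand":1},{"rotation":[0,0,0],"slide":[0,0,1],"hand":1},{"rotation":[0,0,0],"slide":[0,0,1.5],"hand":1},{"rotation":[0,0,0],"slide":[0,0,2],"hand":1},{"rotation":[0,0,0],"slide":[0,1.5,2],"hand":1},{"rotation":[0,0,0],"slide":[0,4,1],"hand":1},{"rotation":[0,0,0],"slide":[0,5,0],"hand":1},{"rotation":[0,0,0],"slide":[0,5,0],"hand":1}]'
```

```text
time: 4.2
tool_pos: [0.5211, -0.1908, 0.1544]
eef_rot: [3.138, -0.008, 0.014]
ft_force: [0.3, 0.5, -1.2]
gripper_width: 0.0161
```

```bash
python3 -m crank '[{"rotation":[0.003,0.008,0.004],"slide":[0.1,4,0],"hand":1},{"rotation":[0,0,0],"slide":[0.1,4,0],"hand":1},{"rotation":[0,0,0],"slide":[0.1,4,-0.5],"hand":1},{"rotation":[0,0,0],"slide":[0.1,2.5,-1],"hand":1},{"rotation":[0,0,0],"slide":[0.05,1,-1],"hand":1},{"rotation":[0,0,0],"slide":[0,0.2,-1],"hand":1},{"rotation":[0,0,0],"slide":[0,0,0],"hand":1},{"rotation":[0,0,0],"slide":[0,0,0],"hand":1}]'
```

```text
time: 5.2
tool_pos: [0.5252, -0.0228, 0.1291]
eef_rot: [3.14, -0.012, 0.024]
ft_force: [-0.6, -0.5, -1.5]
gripper_width: 0.0161
```

```bash
python3 -m crank '[{"rotation":[0.001,0.008,-0.004],"slide":[0.04,-0.8,-0.5],"hand":1},{"rotation":[0,0,0],"slide":[0,-0.25,-0.2],"hand":1},{"rotation":[0,0,0],"slide":[0,0,0],"hand":1},{"rotation":[0,0,0],"slide":[0,0,0],"hand":1},{"rotation":[0,0,0],"slide":[0,0,0],"hand":1},{"rotation":[0,0,0],"slide":[0,0,0],"hand":1},{"rotation":[0,0,0],"slide":[0,0,0],"hand":1},{"rotation":[0,0,0],"slide":[0,0,0],"hand":1}]'
python3 - <<'E'
from h import *
c=snap('top','t2');d=snap('side','s2')
for i in range(2): s=get_state(); print(s['tool_pos'],s['eef_rot'],s['qd'].round(4))
a=cv2.resize(c['color'][180:230,220:270,::-1],None,fx=7.8,fy=7.8,interpolation=2);b=cv2.resize(d['color'][170:220,215:265,::-1],None,fx=7.8,fy=7.8,interpolation=2)
cv2.imwrite('pics/z4.png',np.clip(np.hstack([a,b])*1.5,0,255).astype(np.uint8))
E
```

```text
time: 6.2
tool_pos: [0.5259, -0.0356, 0.1222]
eef_rot: [3.141, -0.004, 0.018]
ft_force: [-0.1, 0.1, -0.4]
gripper_width: 0.016
[ 0.52597169 -0.03560456  0.12221725] [ 3.14097241 -0.0044406   0.01759391] [ 0.      0.0017  0.0006  0.0004 -0.0032 -0.0005]
[ 0.52597169 -0.03560456  0.12221725] [ 3.14097241 -0.0044406   0.01759391] [ 0.      0.0017  0.0006  0.0004 -0.0032 -0.0005]
```

View pics/z4.png

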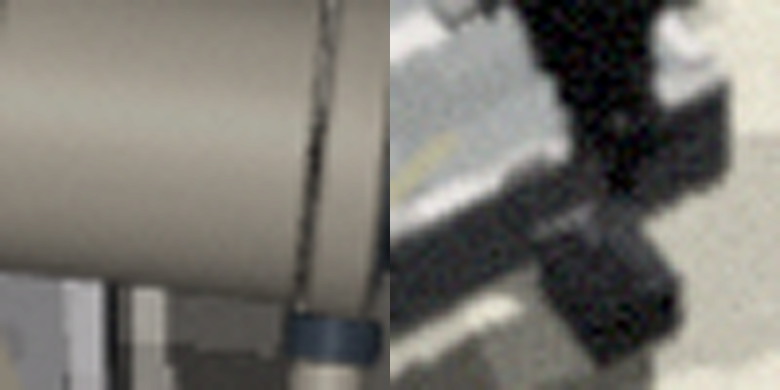

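The top view is blocked. The side view shows the fork below the gripper, with the fork's top at about (600,225), but the shank is too dark to measure. I'll go down and feel for the hole.

```bash
python3 -m crank '[{"rotation":[0,0.004,0],"slide":[-0.04,0.18,-0.5],"hand":1},{"rotation":[0,0,0],"slide":[0,0,-0.6],"hand":1},{"rotation":[0,0,0],"slide":[0,0,-0.5],"hand":1},{"rotation":[0,0,0],"slide":[0,0,-0.3],"hand":1},{"rotation":[0,0,0],"slide":[0,0,0],"hand":1},{"rotation":[0,0,0],"slide":[0,0,0],"hand":1},{"rotation":[0,0,0],"slide":[0,0,0],"hand":1},{"rotation":[0,0,0],"slide":[0,0,0],"hand":1}]'
python3 - <<'E'
from h import *
d=snap('side','s3')
s=get_state(); print(s['tool_pos'],s['eef_rot'])
b=cv2.resize(d['color'][172:212,225:265,::-1],None,fx=14,fy=14,interpolation=2)
cv2.imwrite('pics/z5.png',(255*np.clip(b/110.,0,1)**.6).astype(np.uint8))
E
```

```text
time: 7.3
tool_pos: [0.5254, -0.0337, 0.1016]
eef_rot: [3.141, 0.0, 0.018]
ft_force: [0.1, -0.4, -2.5]
gripper_width: 0.0162
[ 0.52543114 -0.03367287  0.10163773] [3.14104408e+00 2.30916905e-04 1.75952912e-02]
```

View pics/z5.png

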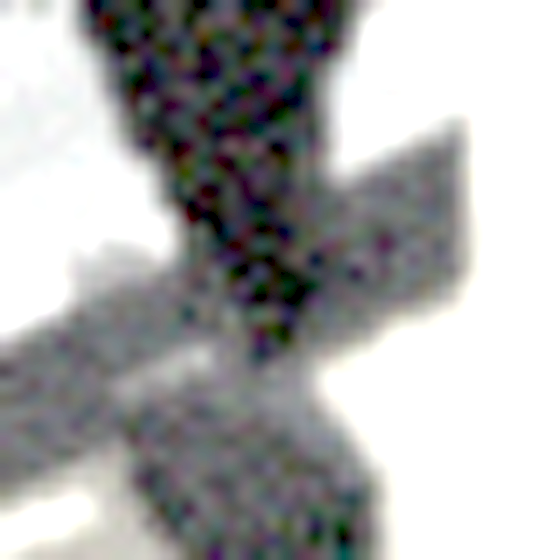

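The gripper tips and pin end at about (270,350), over the fork's top face. I'll probe downward gently.

```bash
python3 -m crank '[{"rotation":[0,0,0],"slide":[0,0,-0.2],"hand":1},{"rotation":[0,0,0],"slide":[0,0,-0.2],"hand":1},{"rotation":[0,0,0],"slide":[0,0,-0.2],"hand":1},{"rotation":[0,0,0],"slide":[0,0,-0.2],"hand":1},{"rotation":[0,0,0],"slide":[0,0,-0.1],"hand":1},{"rotation":[0,0,0],"slide":[0,0,0],"hand":1},{"rotation":[0,0,0],"slide":[0,0,0],"hand":1},{"rotation":[0,0,0],"slide":[0,0,0],"hand":1}]'
```

```text
time: 8.35
tool_pos: [0.5261, -0.0327, 0.0929]
eef_rot: [-3.14, -0.002, 0.018]
ft_force: [0.4, 1.3, -0.6]
gripper_width: 0.0166
```

It's in: the foot is about 5 mm below the mouth with no force. I'll continue down.

```bash
python3 -m crank '[{"rotation":[0,0,0],"slide":[0,0,-0.2],"hand":1},{"rotation":[0,0,0],"slide":[0,0,-0.3],"hand":1},{"rotation":[0,0,0],"slide":[0,0,-0.3],"hand":1},{"rotation":[0,0,0],"slide":[0,0,-0.3],"hand":1},{"rotation":[0,0,0],"slide":[0,0,-0.3],"hand":1},{"rotation":[0,0,0],"slide":[0,0,-0.2],"hand":1},{"rotation":[0,0,0],"slide":[0,0,0],"hand":1},{"rotation":[0,0,0],"slide":[0,0,0],"hand":1}]'
```

```text
time: 9.35
tool_pos: [0.5261, -0.0325, 0.0754]
eef_rot: [-3.14, -0.002, 0.018]
ft_force: [0.6, 1.0, -0.6]
gripper_width: 0.0165
```

```bash
python3 -m crank '[{"rotation":[0,0,0],"slide":[0,0,-0.2],"hand":1},{"rotation":[0,0,0],"slide":[0,0,-0.2],"hand":1},{"rotation":[0,0,0],"slide":[0,0,-0.2],"hand":1},{"rotation":[0,0,0],"slide":[0,0,-0.2],"hand":1},{"rotation":[0,0,0],"slide":[0,0,-0.15],"hand":1},{"rotation":[0,0,0],"slide":[0,0,-0.15],"hand":1},{"rotation":[0,0,0],"slide":[0,0,-0.15],"hand":1},{"rotation":[0,0,0],"slide":[0,0,-0.15],"hand":1}]'
```

```text
time: 10.35
tool_pos: [0.5263, -0.0325, 0.0637]
eef_rot: [-3.14, -0.003, 0.018]
ft_force: [-4.2, 3.2, 10.0]
gripper_width: 0.0163
```

Contact at 10 N at tool z 0.0637, exactly the home height. I'll release with a partial opening, lift, then look.

```bash
python3 -m crank '[{"rotation":[0,0,0],"slide":[0,0,0],"hand":0.2},{"rotation":[0,0,0],"slide":[0,0,0],"hand":0.2},{"rotation":[0,0,0],"slide":[0,0,0],"hand":0.2},{"rotation":[0,0,0],"slide":[0,0,1],"hand":0.2},{"rotation":[0,0,0],"slide":[0,0,2.5],"hand":0.2},{"rotation":[0,0,0],"slide":[0,0,4],"hand":0.2},{"rotation":[0,0,0],"slide":[0.2,1,4],"hand":0.2},{"rotation":[0,0,0],"slide":[0.5,3,1],"hand":0}]'
```

```text
time: 11.35
tool_pos: [0.5317, 0.0055, 0.193]
eef_rot: [3.141, -0.0, 0.014]
ft_force: [-0.2, 0.2, 0.2]
gripper_width: 0.0428
```

```bash
python3 -m crank '[{"rotation":[0,0,0],"slide":[0.5,4,0],"hand":-0.2},{"rotation":[0,0,0],"slide":[0.6,3,0],"hand":-0.2},{"rotation":[0,0,0],"slide":[0.5,2,0],"hand":-0.2},{"rotation":[0,0,0],"slide":[0,0,0],"hand":-0.2},{"rotation":[0,0,0],"slide":[0,0,0],"hand":-0.2},{"rotation":[0,0,0],"slide":[0,0,0],"hand":-0.2},{"rotation":[0,0,0],"slide":[0,0,0],"hand":-0.2},{"rotation":[0,0,0],"slide":[0,0,0],"hand":-0.2}]'
python3 - <<'E'
from h import *
c=snap('top','t4');d=snap('side','s4')
a=cv2.resize(c['color'][160:240,160:270,::-1],None,fx=5,fy=5,interpolation=2)[:, :400];a=cv2.resize(c['color'][165:235,195:265,::-1],(390,390),interpolation=2);b=cv2.resize(d['color'][140:215,180:255,::-1],(390,390),interpolation=2)
cv2.imwrite('pics/z6.png',(255*np.clip(np.hstack([a,b])/160.,0,1)**.8).astype(np.uint8))
E
```

```text
time: 12.35
tool_pos: [0.5489, 0.0967, 0.199]
eef_rot: [3.14, -0.008, 0.013]
ft_force: [-0.4, 0.1, 0.7]
gripper_width: 0.0511
```

View pics/z6.png

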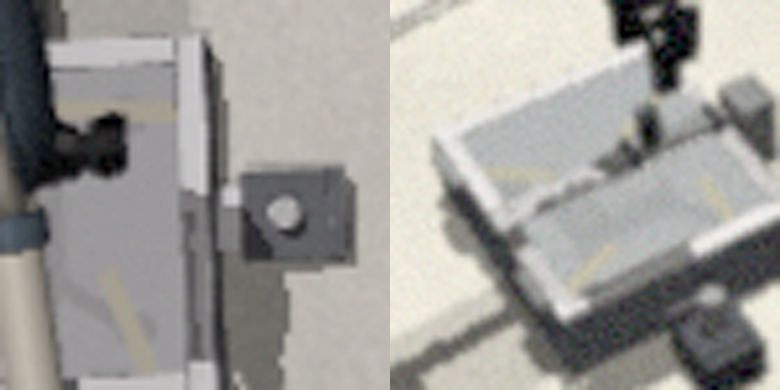

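```bash
python3 - <<'E'
from h import *
t=load('t4');s=load('s4')
for z in (.075,.08,.085): print(z,proj(t,[.5255,-.0335,z]),proj(s,[.5255,-.0335,z]))
print('seen',195+285/390*70,165+212/390*70,180+(712-390)/5.2,140+293/5.2)
E
python3 -m crank '[{"rotation":[0.001,0.006,0.005],"slide":[0.4,1,-1.5],"hand":-0.2},{"rotation":[0,0,0],"slide":[0.4,1,-2],"hand":-0.2},{"rotation":[0,0,0],"slide":[0,0,-1.5],"hand":-0.2},{"rotation":[0,0,0],"slide":[0,0,-1],"hand":-0.2},{"rotation":[0,0,0],"slide":[0,0,0],"hand":-0.2},{"rotation":[0,0,0],"slide":[0,0,0],"hand":-0.2},{"rotation":[0,0,0],"slide":[0,0,0],"hand":-0.2},{"rotation":[0,0,0],"slide":[0,0,0],"hand":-0.2}]'
```

```text
0.075 [[245.74205207 202.47844557]] [[242.01433708 196.08097215]]
0.08 [[245.67586718 202.4137442 ]] [[241.96295617 195.2362328 ]]
0.085 [[245.60908018 202.34845409]] [[241.91129542 194.38692982]]
seen 246.15384615384616 203.05128205128204 241.9230769230769 196.34615384615384
time: 13.45
tool_pos: [0.5569, 0.1183, 0.1338]
eef_rot: [3.141, 0.0, 0.019]
ft_force: [-0.4, 0.3, -0.9]
gripper_width: 0.0512
```

Both views put the pin head's top at z = 75 mm, so it's home. Now I'll go down onto the knob and close.

```bash
python3 -m crank '[{"rotation":[0,0,0],"slide":[0,0,-1.5],"hand":-0.2},{"rotation":[0,0,0],"slide":[0,0,-1],"hand":-0.2},{"rotation":[0,0,0],"slide":[0,0,-0.4],"hand":-0.2},{"rotation":[0,0,0],"slide":[0,0,0],"hand":1},{"rotation":[0,0,0],"slide":[0,0,0],"hand":1},{"rotation":[0,0,0],"slide":[0,0,0],"hand":1},{"rotation":[0,0,0],"slide":[0,0,0],"hand":1},{"rotation":[0,0,0],"slide":[0,0,0],"hand":1}]' 60
```

```text
time: 14.45
tool_pos: [0.5567, 0.1195, 0.1028]
eef_rot: [-3.141, 0.0, 0.02]
ft_force: [-0.1, 2.7, -1.3]
gripper_width: 0.0128
```

```bash
python3 -m crank '[{"rotation":[0,0,0],"slide":[0,0,0.1],"hand":1},{"rotation":[0,0,0],"slide":[0,0,0.1],"hand":1},{"rotation":[0,0,0],"slide":[0,0,0.1],"hand":1},{"rotation":[0,0,0],"slide":[0,0,0.1],"hand":1},{"rotation":[0,0,0],"slide":[0,0,0.1],"hand":1},{"rotation":[0,0,0],"slide":[0,0,0.1],"hand":1},{"rotation":[0,0,0],"slide":[0,0,0.1],"hand":1},{"rotation":[0,0,0],"slide":[0,0,0.1],"hand":1}]'
```

```text
time: 15.45
tool_pos: [0.5557, 0.1196, 0.1076]
eef_rot: [-3.141, 0.004, 0.02]
ft_force: [0.1, 2.3, -8.5]
gripper_width: 0.0132
```

It rose 4.8 mm at 8.5 N, and x drifted along the arc, so the cover looks free. I'll raise a little more and check with the camera.

```bash
python3 -m crank '[{"rotation":[0,-0.02,0],"slide":[-0.05,0,0.2],"hand":1},{"rotation":[0,-0.02,0],"slide":[-0.05,0,0.2],"hand":1},{"rotation":[0,-0.02,0],"slide":[-0.08,0,0.2],"hand":1},{"rotation":[0,-0.02,0],"slide":[-0.08,0,0.2],"hand":1},{"rotation":[0,-0.02,0],"slide":[-0.08,0,0.2],"hand":1},{"rotation":[0,-0.02,0],"slide":[-0.08,0,0.2],"hand":1},{"rotation":[0,0,0],"slide":[0,0,0],"hand":1},{"rotation":[0,0,0],"slide":[0,0,0],"hand":1}]'
python3 - <<'E'
from h import *
d=snap('side','s5'); print(get_state()['wrist_torque'])
b=cv2.resize(d['color'][130:220,175:265,::-1],(560,560),interpolation=2)
cv2.imwrite('pics/z7.png',(255*np.clip(b/160.,0,1)**.8).astype(np.uint8))
E
```

```text
time: 16.45
tool_pos: [0.55, 0.1195, 0.1223]
eef_rot: [3.14, -0.123, 0.02]
ft_force: [-1.3, 2.5, -4.0]
gripper_width: 0.0131
[0.37529863 0.31517031 0.0168388 ]
```

View pics/z7.png

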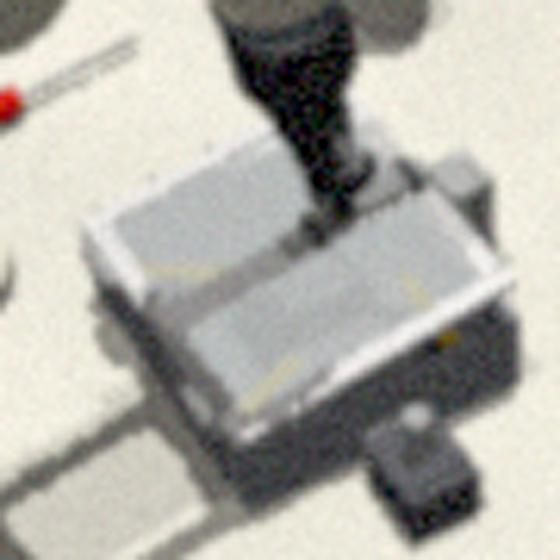

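The cover's far edge is clearly up, with drone parts visible under it at (445,335). The latch isn't caught, so I won't slide it. Next I'll compute the arc.

```bash
cat > arc.py <<'E'
import sys; from h import *
s=get_state(); p=s['tool_pos']; H=np.array([.4235,.064])
v=np.array([p[0],p[2]])-H; th=np.arctan2(v[1],v[0])-np.arctan2(.0388,.1332); r=np.hypot(*v)
print('theta',th,'r',r,np.hypot(.0388,.1332),'pitch',s['eef_rot'],'q',s['joint_pos'].round(2),'F',s['ft_force'].round(1))
if len(sys.argv)>1:
    a0=np.arctan2(.0388,.1332)
    t=th+np.linspace(0,float(sys.argv[1])-th,int(sys.argv[2])+1); X=H+.1387*np.c_[np.cos(a0+t),np.sin(a0+t)]; X[0]=H+v
    print('dth',t[1]-t[0]); print((np.diff(X,axis=0)*100).round(2))
E
python3 arc.py 0.45 6
```

```text
theta 0.14814356104175097 r 0.1393081031417522 0.1387360083035403 pitch [ 3.14006436 -0.12301217  0.01992168] q [ 0.16 -0.1   1.65 -0.02  1.47  1.72] F [-1.1  2.4 -3.5]
dth 0.0503094064930415
[[-0.36  0.6 ]
 [-0.34  0.61]
 [-0.37  0.59]
 [-0.4   0.57]
 [-0.43  0.55]
 [-0.45  0.53]]
```

```bash
python3 -m crank '[{"rotation":[0.001,-0.055,0],"slide":[-0.34,-0.01,0.6],"hand":1},{"rotation":[0.001,-0.055,0],"slide":[-0.34,-0.01,0.61],"hand":1},{"rotation":[0.001,-0.053,0],"slide":[-0.37,-0.01,0.59],"hand":1},{"rotation":[0.001,-0.053,0],"slide":[-0.4,-0.01,0.57],"hand":1},{"rotation":[0.001,-0.053,0],"slide":[-0.43,-0.01,0.55],"hand":1},{"rotation":[0.001,-0.05,0],"slide":[-0.45,-0.01,0.53],"hand":1},{"rotation":[0,0,0],"slide":[0,0,0],"hand":1},{"rotation":[0,0,0],"slide":[0,0,0],"hand":1}]'; python3 arc.py 0.75 6
```

```text
time: 17.5
tool_pos: [0.5265, 0.1189, 0.16]
eef_rot: [3.141, -0.449, 0.019]
ft_force: [-1.2, 2.5, -3.0]
gripper_width: 0.013
theta 0.4669054265840093 r 0.14082000307242856 0.1387360083035403 pitch [ 3.14091862 -0.44882794  0.01894263] q [ 0.21 -0.45  1.93 -0.09  1.23  1.77] F [-1.2  2.5 -3. ]
dth 0.04718242890266516
[[-0.61  0.32]
 [-0.48  0.45]
 [-0.5   0.42]
 [-0.52  0.4 ]
 [-0.54  0.37]
 [-0.55  0.35]]
```

Joint 2 gets close to its -0.86 limit if the tool keeps turning with the cover. From here I'll hold the tool pitch near -0.45 and let the knob turn between the pads along the arc.

```bash
python3 -m crank '[{"rotation":[0,-0.01,0],"slide":[-0.52,-0.01,0.4],"hand":1},{"rotation":[0,-0.01,0],"slide":[-0.5,-0.01,0.44],"hand":1},{"rotation":[0,-0.01,0],"slide":[-0.51,-0.01,0.42],"hand":1},{"rotation":[0,-0.01,0],"slide":[-0.52,-0.01,0.4],"hand":1},{"rotation":[0,0,0],"slide":[-0.54,-0.01,0.37],"hand":1},{"rotation":[0,0,0],"slide":[-0.55,-0.01,0.35],"hand":1},{"rotation":[0,0,0],"slide":[0,0,0],"hand":1},{"rotation":[0,0,0],"slide":[0,0,0],"hand":1}]'; python3 arc.py 1.04 6
```

```text
time: 18.5
tool_pos: [0.4956, 0.1183, 0.1858]
eef_rot: [3.14, -0.497, 0.019]
ft_force: [4.5, 1.9, -5.7]
gripper_width: 0.0133
theta 0.7528065339013326 r 0.1415520560975879 0.1387360083035403 pitch [ 3.14038477 -0.49693711  0.01897953] q [ 0.23 -0.59  1.99 -0.11  1.26  1.79] F [ 4.5  1.9 -5.7]
dth 0.04786557768311128
[[-0.72  0.08]
 [-0.59  0.3 ]
 [-0.61  0.27]
 [-0.62  0.24]
 [-0.63  0.21]
 [-0.64  0.18]]
```

```bash
python3 -m crank '[{"rotation":[0,0,0],"slide":[-0.62,-0.01,0.26],"hand":1},{"rotation":[0,0,0],"slide":[-0.6,-0.01,0.28],"hand":1},{"rotation":[0,0,0],"slide":[-0.61,-0.01,0.26],"hand":1},{"rotation":[0,0,0],"slide":[-0.62,-0.01,0.24],"hand":1},{"rotation":[0,0,0],"slide":[-0.63,-0.01,0.21],"hand":1},{"rotation":[0,0,0],"slide":[-0.64,-0.01,0.18],"hand":1},{"rotation":[0,0,0],"slide":[0,0,0],"hand":1},{"rotation":[0,0,0],"slide":[0,0,0],"hand":1}]'; python3 arc.py 1.05 2
python3 - <<'E'
from h import *
c=snap('top','t8');d=snap('side','s8')
b=cv2.resize(d['color'][100:230,155:285,::-1],(400,400),interpolation=2);a=cv2.resize(c['color'][145:275,145:275,::-1],(400,400),interpolation=2)
cv2.imwrite('pics/z8.png',(255*np.clip(np.hstack([a,b])/160.,0,1)**.8).astype(np.uint8))
E
```

```text
time: 19.5
tool_pos: [0.4598, 0.1175, 0.2022]
eef_rot: [3.141, -0.503, 0.018]
ft_force: [3.7, 2.8, -4.3]
gripper_width: 0.0132
theta 1.03023098066316 r 0.14289216056144627 0.1387360083035403 pitch [ 3.14064921 -0.50264849  0.01839344] q [ 0.26 -0.7   2.03 -0.12  1.33  1.81] F [ 3.7  2.8 -4.3]
dth 0.009884509668419916
[[-0.24 -0.37]
 [-0.13  0.03]]
```

View pics/z8.png

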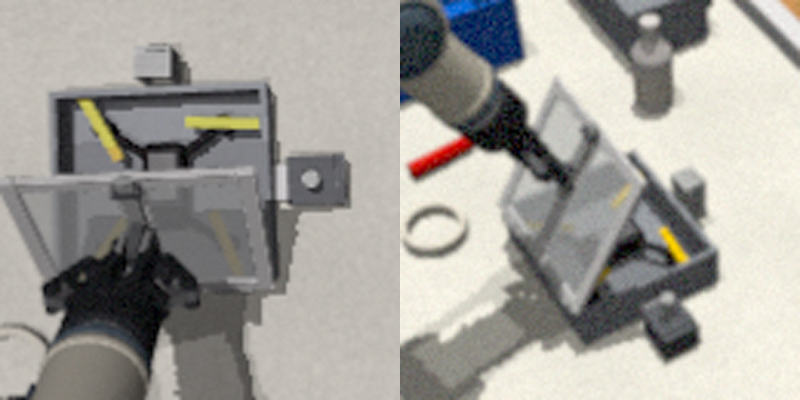

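The cover stands open, its free edge running from (557,80) to (645,183) in the side view. The pin's head is on the fork at (312,180). I'll fit the angle from the edge corners.

Run:
```python
from h import *
t=load('t8');s=load('s8')
def cor(th,y,zz=.004):
    x=-.1+.2*np.cos(th)-zz*np.sin(th);z=.064+.2*np.sin(th)+zz*np.cos(th);c,sn=np.cos(.0185),np.sin(.0185)
    return [.5235+c*x-sn*y,.1174+sn*x+c*y,z]
k=130/400
for g in(50,55,58,60,62,65,70):
    print(g,[((proj(s,cor(np.radians(g),y))[0]-[155,100])/k+[400,0]).round() for y in(.11,-.11)],[((proj(t,cor(np.radians(g),y))[0]-[145,145])/k).round() for y in(.11,-.11)])
```

```text
50 [array([576.,  77.]), array([665., 183.])] [array([ -0., 152.]), array([255., 142.])]
55 [array([565.,  75.]), array([654., 182.])] [array([ -4., 168.]), array([254., 157.])]
58 [array([558.,  74.]), array([647., 181.])] [array([ -6., 178.]), array([254., 167.])]
60 [array([554.,  73.]), array([642., 181.])] [array([ -7., 185.]), array([254., 174.])]
62 [array([549.,  73.]), array([637., 181.])] [array([ -8., 192.]), array([254., 182.])]
65 [array([542.,  73.]), array([629., 181.])] [array([-10., 203.]), array([253., 193.])]
70 [array([529.,  73.]), array([616., 183.])] [array([-12., 223.]), array([253., 212.])]
```

Both views give about 59 degrees. I'll do one hold to check it's steady, then hand in.

```bash
python3 -m crank '[{"rotation":[0,0,0],"slide":[0,0,0],"hand":1},{"rotation":[0,0,0],"slide":[0,0,0],"hand":1},{"rotation":[0,0,0],"slide":[0,0,0],"hand":1},{"rotation":[0,0,0],"slide":[0,0,0],"hand":1},{"rotation":[0,0,0],"slide":[0,0,0],"hand":1},{"rotation":[0,0,0],"slide":[0,0,0],"hand":1},{"rotation":[0,0,0],"slide":[0,0,0],"hand":1},{"rotation":[0,0,0],"slide":[0,0,0],"hand":1}]' && python3 -c "
from rig import finish_job; print(finish_job())"
```

```text
time: 20.6
tool_pos: [0.4601, 0.1175, 0.2021]
eef_rot: [3.141, -0.502, 0.018]
ft_force: [4.0, 1.9, -4.1]
gripper_width: 0.0131
the job is handed in; nothing more can be done
None
```

The job is handed in at 20.6 s: the pin is home and the cover is held open at about 59 degrees by its knob.

- **Pin:** it went down through the fork and tongue until the head stopped at its home height, pressing with about 10 N. After release, both cameras showed the head's top at about 75 mm, which matches fully home.
- **Latch:** the gentle tug raised the knob about 5 mm at 8.5 N, and the next picture showed the cover lifting. It was not caught, so I did not slide the latch back.
- **Cover:** the edge corners in both views fit about 59 degrees. The arm did not drift during a 1 s hold before hand-in (about 6 N, knob still gripped).

**Disagreements and limits:**
- **Knob radius:** the grip's distance from my estimated hinge grew about 4 mm during the swing. The cause is either hinge error or slippage, and the latch may have crept slightly forward.
- **Gripper tilt:** the gripper turned only about 29 degrees with the cover, because joint 2 was nearing its limit. The knob turned between the pads for the rest.
- **Width reading:** the gripper read 16 mm on the 18 mm pin head.

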